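# Change the table griddle over to its smooth side

### The job

Change the table griddle over to its smooth side: tip the reversible plate from the slatted shelf over the grease gutter onto the heater bay, so that the ribs face down and its tongue points away from the shelf, without letting it slam down. Slide it until it drops fully home on the three locating pins, then swing the brass retaining clip right over the plate's edge. Leave the other things on the table where they stand.

Things in the scene. Friction and masses are not known exactly. Their poses are not given: they have to be found in the camera images.
- griddle: Table griddle, fixed. Origin at table height under the middle of the grease gutter (26 mm wide, 12 mm deep). +y runs along it: red heater bay y -130 to -13 mm, gutter, slatted steel shelf 13 to 130 mm; both 70 mm high, between side rails 115 mm apart, 12 mm higher. A plate tipped over drops its end into the gutter: first against the heater bay's wall, then, as it is laid down, back to the shelf's.
- plate: Dark cast plate, 12 mm thick, about 0.45 kg, loose: body 110 (x) x 136 (y) mm, on its +y end a tongue 46 wide, 32 long. Origin mid-body; +z is the ribbed face, -z the smooth one. 13 mm through holes at (-34,-52), (34,-52), (0,44) mm. Starts ribs up on the shelf, inner end over the gutter, tongue wholly clear of the shelf's outer end, so that a finger can go under it.
- seat (a point): Where the plate's origin is when home: on the heater bay, 75 mm from the gutter's middle, 76 mm above the table. The plate then lies ribs down, tongue along the griddle's -y, inner end 7 mm from the gutter's middle. Three brass pins (9 mm thick, domed, 7 mm high) fit its holes one way round and hold an unseated plate up to 7 mm too high. Just tipped over, it lies 20 mm too near the shelf.
- clip (a joint): Brass retaining clip, 40 mm long, level, on a rivet on the heater bay's front (-x) rail. Radians: 0 points along the griddle's -y (clear of the plate), grows anticlockwise seen from above, 1.57 points to +x, 1.5 mm over the plate's edge; end stop 1.65. Turns with light friction, stays where left. It only passes over a plate that is home.
- clip_knob (a point): Top of the clip's upright black knob (12 mm thick, 18 mm high), 30 mm from the rivet; 105 mm above the table.
- clip_pivot (a point): Rivet on which the clip turns (vertical axis), at the clip's underside, 83 mm above the table.
- white_mug: White mug, 102 mm high, a bystander; origin under its middle.
- work_mug: Second white mug, 100 mm high, a bystander; origin under its middle.
- sweet_bowl: White bowl, 170 mm wide, 50 mm high, a bystander; origin under its middle.
- spatula: Spatula with a black handle, 200 mm long, a bystander; lies flat.

How it is judged:
By the outcome, as a careful person would: the job done as asked, in the order asked, and still so for the second after the job is handed in, with the robot touching nothing.
It also fails if it takes over 67 s, if anything falls off the work surface, if the arm or the gripper's body presses on something with over 40 N, if the wrist force passes 120 N, or if a joint passes its speed limit or range.

### The arm

A 6-joint arm with a two-finger parallel gripper is mounted at the origin on a cart in front of the work surface, level with it; the furniture and walls round the work are solid. World frame = base frame: x ahead of the robot, y to its left, z up, the work surface at z = 0. Lengths are in mm, angles in rad, forces in N, time in s.
With the tool pointing down it reaches from about 300 to 775 mm from the base axis. Payload 14.6 kg.
Tool frame: the origin (TCP) lies between the finger pads; the fingertips stand manip.tip_reach ahead of it and the grasp point (between the pads) lies 5 mm behind it (manip.tip_reach is the distance from the TCP to the fingertips, in mm); z points along the fingers, y is the line along which they close (so a half turn about z gives the same grasp; the last joint's range is limited). The gripper opens to 94 mm and grips with 3 to 60 N. Pads are 16 mm wide; open, the fingers measure 119 mm over their backs; the gripper's body (75 mm by 177 mm) begins 78 mm behind the grasp point.
Start: joints at [-1.191, 0.3, 1.521, -0, 1.321, -0.067], TCP at [237.637, -496.002, 219.446] pointing down, gripper open.
Joint ranges: [-3.03, 3.03], [-0.79, 2.21], [0.23, 2.52], [-1.04, 4.18], [0, 3.07], [-2.55, 2.55]. Speed limits (rad/s): [2.22, 2.22, 2.57, 3.14, 3.14, 3.14].

### API

Orientations are given as [roll, pitch, yaw] about the fixed x, y, z axes, in that order (R = Rz(yaw) Ry(pitch) Rx(roll)).
In Python, from cell import manip gives the robot as it stands. The module is installed in compiled form; this text tells all that it offers.
- The arm moves only by the shell command python3 -m creep 'ROWS' [FORCE]. ROWS is JSON, a list of rows, each a list of 3 entries, a list of its own where there are three numbers: the opening, from -1 (shut) to 1 (fully open), then the shift along the tool's x, y, z in cm, then the turn about the tool's z in units of 5 degrees (1.0 is 5 degrees). In form: [[grip, [tx, ty, tz], roll], ...]. A call has 1 to 12 rows; each row is the pose to reach, as a shift and turn from the pose commanded when the call began, along the tool's axes at that moment; what a row does not reach only later rows make up. A row lasts 1/10 s, in which the tool goes at most 50 mm and 8.59 degrees, less where a joint would pass 70% of its speed; a pose out of reach is approached as far as the arm can. A call with a gripper value outside its range is refused whole. The fingers move at their own pace and stop on an object; FORCE is the grip in N (left out, the last holds). Time passes only in rows, so rows that repeat a pose let the fingers close. It gives the time, the measured TCP pose, the force, the opening and the grip force at its end, in the units of the state.
- manip.read_state(): the state, without advancing time (a new reading comes with each control period).
- manip.camera(name): name is "side" or "top" or "wrist"; returns the picture (420x560x3 uint8, red, green, blue); there is no depth.
- manip.camera_params(name): a dict with "fovy" (degrees; the focal length in pixels is half the picture's height over the tangent of half this angle, whatever the lens; pixels are square), "cx", "cy" (the principal point, pixels), "k1" (the pictures are not rectified: a ray, as slopes to the right and down, at radius r is drawn at 1 + k1 r^2 times it, then the intrinsics apply), "origin" and "attitude" of the camera in the world. Camera axes: x right, y down, z forward; pixel columns grow to the right and rows downward; lengths in mm; the calibration is good to about 2 mm. A picture is of the moment at which its call begins: read the wrist's pose just before it. camera_params takes no time and is no camera call; for the wrist camera it gives the pose at the moment of the call.
- manip.sign_off(): hands the job in; it is judged then, once.
The state is a dict: "clock": time; "joints": joint angles; "qd": joint speeds; "effort": joint torques, N m; "eef_pos": TCP position; "eef_rot": TCP orientation; "wrist_force": force on the tool from outside, world axes, zero at the start; "moment": the same for the moment, N m; "finger_gap": finger opening in mm; "finger_force": force on a finger pad.
Only numpy, scipy, OpenCV 4.12 (cv2) and the standard library are available. Lean on these libraries where they do the work, as an engineer would, in place of code of your own. Each camera call takes 0.05 s, during which the arm holds its last target. There are 200 camera calls.

## Working session

There is one attempt and no reset: what is moved stays moved. The work goes in short steps, Python scripts to look and compute and a shell command to move; the robot and the scene stay as the last step left them, time stands still between calls to the robot, and variables do not carry over. Pictures are saved under pics/ and viewed, at most 10 in all, crops included, and the job is handed in when it is done.

```bash
mkdir -p pics; python3 - <<'E'
from cell import manip
import cv2
print(manip.tip_reach, manip.read_state())
for n in ("top","side"):
    print(n,manip.camera_params(n))
    cv2.imwrite(f"pics/{n}0.png",manip.camera(n)[:,:,::-1])
print(manip.camera_params("wrist"))
E
```

```text
14.0 {'clock': 0.0, 'joints': array([-1.19060169e+00,  3.00468760e-01,  1.52159475e+00,  4.04330543e-07,
        1.32070709e+00, -6.65674009e-02]), 'qd': array([ 0.00076838, -0.00108878, -0.00113801,  0.00168628, -0.00063715,
       -0.00063223]), 'effort': array([ 6.79609893e-04, -5.31806552e+01, -3.52736378e+01,  7.09151826e-02,
        2.43266195e-02, -1.25912952e-04]), 'eef_pos': array([ 237.54522382, -495.77470978,  218.88182729]), 'eef_rot': array([-3.14041735e+00, -7.87454450e-05,  4.46761886e-01]), 'wrist_force': array([-0.4443022 ,  0.27106497, -0.01851036]), 'moment': array([ 0.02830995, -0.04849513,  0.05932107]), 'finger_force': 0.0, 'finger_gap': 93.97034763751955}
top {'fovy': 50.021327062234974, 'cx': 275.85294723626936, 'cy': 209.38951523267875, 'k1': -0.10010392395187245, 'origin': array([ 334.3710209 ,  129.35632013, 1614.71791285]), 'attitude': array([-3.05346417, -0.00726256, -1.58084419])}
side {'fovy': 44.96632029928183, 'cx': 271.00920323177803, 'cy': 205.98941159058302, 'k1': -0.060266009630206806, 'origin': array([ 414.9195392 , 1284.78995218,  879.48176104]), 'attitude': array([-2.17009176, -0.01973167, -3.07186017])}
{'fovy': 65.31777618640004, 'cx': 277.6131571893321, 'cy': 207.1136144619756, 'k1': -0.07398209956040518, 'origin': array([ 307.57275502, -463.27898696,  384.17896401]), 'attitude': array([ 2.87061884e+00,  8.72676566e-04, -1.12497178e+00])}
```

View pics/top0.png

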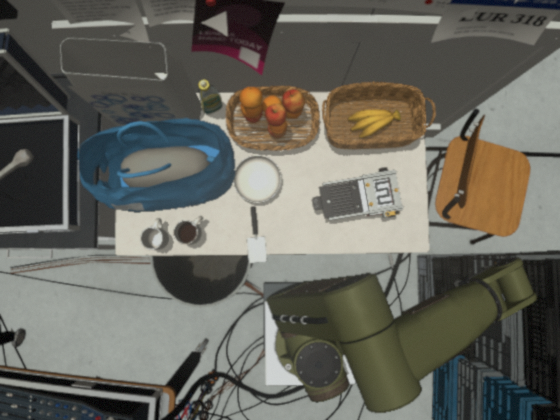

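View pics/side0.png

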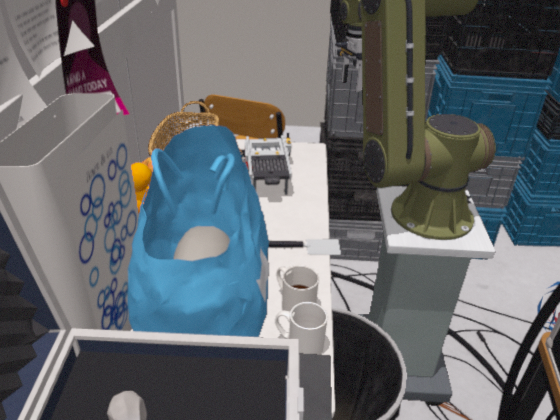

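Top view: the griddle is at about (360,193), with the plate's tongue at (318,203) pointing left (+y), the heater bay on the right and the clip near (392,212). The mugs, bowl and spatula are well to the left. Next I'll locate it and bring the wrist camera over it.

```bash
cat > h.py <<'E'
from cell import manip
import numpy as np, cv2
from scipy.spatial.transform import Rotation as Rn
def rot(a): return Rn.from_euler('xyz',a).as_matrix()
def intr(p):
    f=210/np.tan(np.radians(p['fovy']/2)); return np.array([[f,0,p['cx']],[0,f,p['cy']],[0,0,1]]),np.array([p['k1'],0,0,0,0.])
def back(p,uv,z):
    K,d=intr(p); q=cv2.undistortPoints(np.array(uv,float).reshape(-1,1,2),K,d)[:,0]
    r=np.c_[q,np.ones(len(q))]@rot(p['attitude']).T; o=p['origin']
    return o+r*((z-o[2])/r[:,2])[:,None]
def proj(p,X):
    K,d=intr(p); c=(np.atleast_2d(X)-p['origin'])@rot(p['attitude'])
    return cv2.projectPoints(c,np.zeros(3),np.zeros(3),K,d)[0][:,0]
def tool(dw):  # world shift mm -> tool cm
    return np.round(rot(manip.read_state()['eef_rot']).T@np.array(dw,float)/10,2)
E
python3 - <<'E'
from h import *
p=manip.camera_params('top')
print(back(p,[(318,203),(360,193),(400,190),(392,212)],82).round())
im=cv2.imread('pics/top0.png')[155:235,300:420]
cv2.imwrite('pics/top0c.png',cv2.resize(im,None,fx=6,fy=6,interpolation=cv2.INTER_CUBIC))
s=manip.read_state(); w=manip.camera_params('wrist'); R=rot(s['eef_rot'])
print(R.round(3), R.T@(w['origin']-s['eef_pos']), (R.T@rot(w['attitude'])).round(3))
E
```

```text
[[ 490.  -28.   82.]
 [ 524. -174.   82.]
 [ 533. -314.   82.]
 [ 457. -283.   82.]]
[[ 0.902  0.432 -0.   ]
 [ 0.432 -0.902  0.001]
 [ 0.    -0.001 -1.   ]] [  77.19029259    0.75340254 -165.23449689] [[-0.001 -0.963 -0.268]
 [ 1.    -0.001 -0.   ]
 [-0.    -0.268  0.963]]
```

View pics/top0c.png

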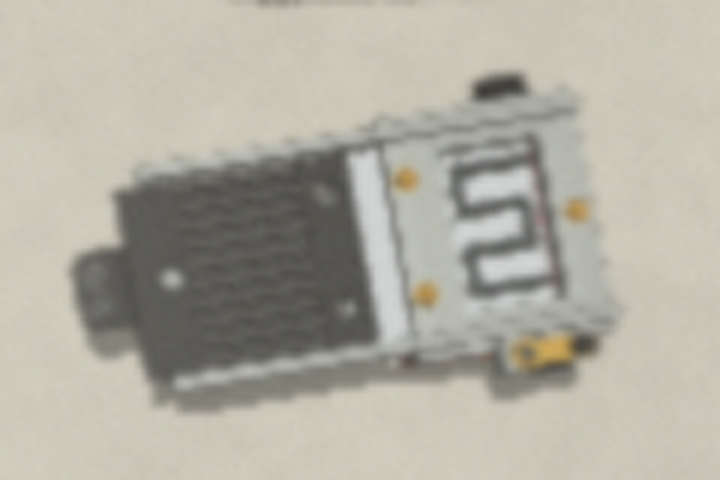

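The crop shows, in crop pixels, the pins at (405,180), (427,294) and (577,210), the plate with its tongue at (100,287), and the clip at (550,350) with its knob on the right. I'll fit the griddle from the pins and move to a viewing pose.

```bash
cat >> h.py <<'E'
def fit2(loc,W):  # griddle pose x,y,phi from local/world 2D points
    from scipy.optimize import least_squares
    loc=np.array(loc,float);W=np.array(W)[:,:2]
    f=lambda q:(np.c_[q[0]+np.cos(q[2])*loc[:,0]-np.sin(q[2])*loc[:,1],q[1]+np.sin(q[2])*loc[:,0]+np.cos(q[2])*loc[:,1]]-W).ravel()
    r=least_squares(f,[500,-170,.2]); return r.x,r.fun.round(1)
def g2w(q,l):
    c,s=np.cos(q[2]),np.sin(q[2]); return np.array([q[0]+c*l[0]-s*l[1],q[1]+s*l[0]+c*l[1],l[2]])
E
python3 - <<'E'
from h import *
p=manip.camera_params('top')
U=np.array([(405,180),(427,294),(577,210)]); uv=(U+.5)/6-.5+[300,155]
q,r=fit2([(34,-23),(-34,-23),(0,-119)],back(p,uv,77)); print(q,r,np.degrees(q[2]))
s=manip.read_state(); t=g2w(q,(0,20,220)); print(t,tool(t-s['eef_pos']), np.degrees(q[2]+np.pi/2-s['eef_rot'][2])/5)
E
```

```text
[ 5.16659114e+02 -1.83052147e+02  1.58162464e-01] [ 0.4 -0.1 -0.5  0.1  0.1  0. ] 9.062041650648347
[ 513.50903641 -163.30178002  220.        ] [ 39.25 -18.06  -0.08] 14.691999665249984
```

```bash
python3 -m creep '[[1,[39.2,-18.1,0],-14.7],[1,[39.2,-18.1,0],-14.7],[1,[39.2,-18.1,0],-14.7],[1,[39.2,-18.1,0],-14.7],[1,[39.2,-18.1,0],-14.7],[1,[39.2,-18.1,0],-14.7],[1,[39.2,-18.1,0],-14.7],[1,[39.2,-18.1,0],-14.7],[1,[39.2,-18.1,0],-14.7],[1,[39.2,-18.1,0],-14.7],[1,[39.2,-18.1,0],-14.7],[1,[39.2,-18.1,0],-14.7]]' 12; python3 - <<'E'
from h import *
import pickle
p=manip.camera_params('wrist'); im=manip.camera('wrist')
pickle.dump((p,im),open('w1.pkl','wb')); s=manip.read_state(); print(s['eef_pos'],s['eef_rot'],s['joints'])
cv2.imwrite('pics/w1.png',cv2.resize(im[:,:,::-1],(800,600),interpolation=cv2.INTER_CUBIC))
E
```

```text
clock: 1.3
eef_pos: [512.4, -164.1, 219.3]
eef_rot: [-3.141, -0.0, 1.728]
wrist_force: [-0.7, -0.0, 0.7]
finger_gap: 94.1
finger_force: 0.0
[ 512.35335324 -164.3075968   219.40271881] [-3.14136791e+00 -4.27378063e-05  1.72742055e+00] [-3.78368676e-01  2.73471402e-01  1.55502645e+00 -8.04677620e-05
  1.31330993e+00 -5.34972403e-01]
```

View pics/w1.png

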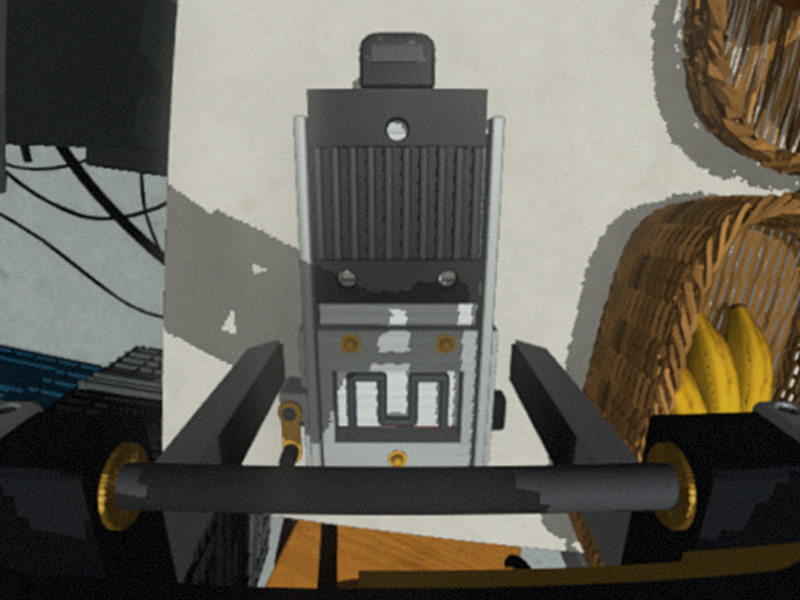

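The wrist picture shows, in 800x600 pixels, the pins at (350,343), (446,343) and (397,458), and the plate holes at (397,129), (347,277) and (448,277). The plate's outer corners are at (308,90) and (487,90), the tongue end is at row ~36, and the clip rivet is at (289,411).

```bash
python3 - <<'E'
from h import *
import pickle
p,im=pickle.load(open('w1.pkl','rb'))
px=lambda L:(np.array(L,float)+.5)/(800/560)-.5
q,r=fit2([(-34,-23),(34,-23),(0,-119)],back(p,px([(350,343),(446,343),(397,458)]),76)); print('grid',q,r)
pl,r2=fit2([(0,44),(-34,-52),(34,-52)],back(p,px([(397,129),(347,277),(448,277)]),82)); print('plate',pl,r2)
def w2g(q,w):
    d=np.array(w)[:,:2]-q[:2]; c,s=np.cos(q[2]),np.sin(q[2]); return np.c_[c*d[:,0]+s*d[:,1],-s*d[:,0]+c*d[:,1]].round(1)
print('plate orig in g',w2g(q,[pl]),'rel yaw',pl[2]-q[2])
print('corners',w2g(q,back(p,px([(308,90),(487,90),(397,33)]),82)))
print('tongue sides',w2g(q,back(p,px([(361,60),(435,60)]),82)))
print('rail ends',w2g(q,back(p,px([(300,116),(497,116)]),82)))
print('rivet',w2g(q,back(p,px([(289,411)]),86)),'knob',w2g(q,back(p,px([(288,455)]),105)))
np.save('q.npy',q);np.save('pl.npy',pl)
E
```

```text
grid [ 5.15723776e+02 -1.83339044e+02  1.50636543e-01] [-0.3  0.7  0.   0.4  0.3 -1.2]
plate [ 5.03202123e+02 -1.07614976e+02  1.58611763e-01] [-0.2  1.6 -0.4 -0.9  0.5 -0.6]
plate orig in g [[-1.  76.7]] rel yaw 0.007975219959391072
corners [[-55.6 142. ]
 [ 53.1 142.6]
 [ -1.7 174.3]]
tongue sides [[-23.2 159. ]
 [ 21.1 159.3]]
rail ends [[-61.  126.9]
 [ 60.  127.5]]
rivet [[-77.8 -72.5]] knob [[-75.9 -96.2]]
```

```bash
python3 - <<'E'
from h import *
q=np.load('q.npy'); s=manip.read_state(); print(tool(g2w(q,(-1,163,78))-s['eef_pos']))
E
```

```text
[14.37  0.04 14.14]
```

```bash
python3 -m creep '[[1,[5,0,0],0],[1,[10,0,0],0],[1,[14.4,0,0],0],[1,[14.4,0,4],0],[1,[14.4,0,8],0],[1,[14.4,0,11],0],[1,[14.4,0,14.1],0],[1,[14.4,0,14.1],0],[1,[14.4,0,14.1],0]]' 12; python3 - <<'E'
from h import *
import pickle
p=manip.camera_params('wrist'); im=manip.camera('wrist')
cv2.imwrite('pics/w2.png',im[:,:,::-1])
E
```

```text
clock: 2.25
eef_pos: [490.3, -21.9, 79.3]
eef_rot: [3.142, 0.0, 1.728]
wrist_force: [-0.1, 0.1, 0.1]
finger_gap: 93.8
finger_force: 0.0
```

View pics/w2.png

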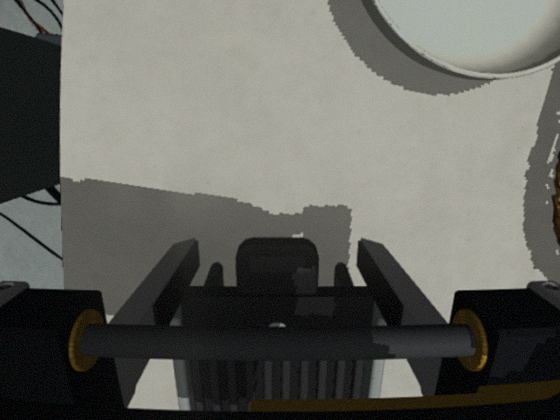

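The tongue sits between the open fingers, with its end at (278,240). I'll close on it.

```bash
python3 -m creep '[[-1,[0,0,0],0],[-1,[0,0,0],0],[-1,[0,0,0],0],[-1,[0,0,0],0],[-1,[0,0,0],0],[-1,[0,0,0],0],[-1,[0,0,0],0],[-1,[0,0,0],0]]' 12; python3 - <<'E'
import numpy as np
o=6;L=156
def P(th,mode):
    t=np.radians(th);u=np.array([np.cos(t),np.sin(t)]);n=np.array([np.sin(t),-np.cos(t)])
    return (np.array([13,70])+(L-o)*u-6*n) if mode else (np.array([-13,70])+6*n+(L-11)*u)
p0=P(0,1)
for th in range(0,91,10): print(th,((P(th,1)-p0)/10).round(1))
for th in range(90,181,10): print(th,((P(th,0)-p0)/10).round(1))
E
```

```text
clock: 3.1
eef_pos: [490.1, -21.2, 78.4]
eef_rot: [-3.141, -0.0, 1.73]
wrist_force: [-0.5, 0.5, 1.1]
finger_gap: 46.0
finger_force: 12.0
0 [0. 0.]
10 [-0.3  2.6]
20 [-1.1  5.1]
30 [-2.3  7.4]
40 [-3.9  9.5]
50 [-5.8 11.3]
60 [-8.  12.7]
70 [-10.4  13.7]
80 [-13.   14.3]
90 [-15.6  14.4]
90 [-17.   13.9]
100 [-19.5  13.8]
110 [-22.   13.2]
120 [-24.3  12.3]
130 [-26.5  10.9]
140 [-28.3   9.2]
150 [-29.9   7.2]
160 [-31.    4.9]
170 [-31.8   2.5]
180 [-32.1   0. ]
```

```bash
python3 -m creep '[[-1,[-0.1,0,-0.9],0],[-1,[-0.2,0,-1.7],0],[-1,[-0.3,0,-2.6],0],[-1,[-0.5,0,-3.4],0],[-1,[-0.8,0,-4.3],0],[-1,[-1.1,0,-5.1],0],[-1,[-1.5,0,-5.9],0],[-1,[-1.9,0,-6.7],0],[-1,[-2.3,0,-7.4],0],[-1,[-2.3,0,-7.4],0]]'; python3 - <<'E'
from h import *
print(manip.read_state()['moment'])
cv2.imwrite('pics/w3.png',manip.camera('wrist')[:,:,::-1])
E
```

```text
clock: 4.1
eef_pos: [494.2, -44.5, 153.4]
eef_rot: [3.14, 0.0, 1.729]
wrist_force: [0.4, -0.1, -3.0]
finger_gap: 45.8
finger_force: 12.0
[-0.01943246 -0.09950296  0.00896176]
```

View pics/w3.png

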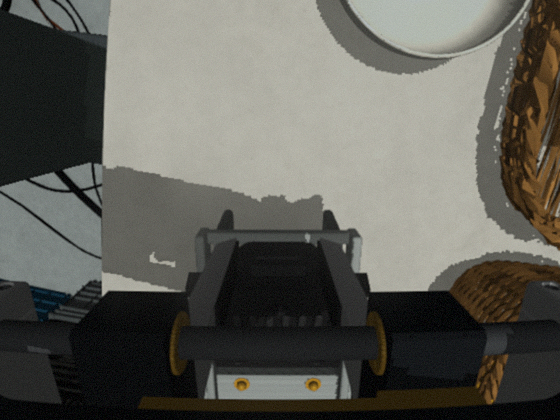

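The plate is tilting as planned, still held by the tongue, and the pins are visible at (241,384) and (313,384). I'll continue to vertical.

```bash
python3 -m creep '[[-1,[-0.8,0,-1.1],0],[-1,[-1.6,0,-2.1],0],[-1,[-2.5,0,-3.0],0],[-1,[-3.5,0,-3.9],0],[-1,[-4.6,0,-4.6],0],[-1,[-5.7,0,-5.3],0],[-1,[-6.9,0,-5.8],0],[-1,[-8.1,0,-6.3],0],[-1,[-9.4,0,-6.6],0],[-1,[-10.7,0,-6.9],0],[-1,[-12,0,-7],0],[-1,[-12,0,-7],0]]'; python3 - <<'E'
from h import *
s=manip.read_state();print(s['moment'])
im=[manip.camera(n) for n in('side','top')]
a=cv2.resize(im[0][100:220,200:340],None,fx=3,fy=3,interpolation=cv2.INTER_CUBIC)
b=cv2.resize(manip.camera('wrist')[:360,:380],None,fx=1,fy=1)
cv2.imwrite('pics/m4.png',np.hstack([a,b])[:,:,::-1])
E
```

```text
clock: 5.35
eef_pos: [512.9, -163.9, 222.3]
eef_rot: [-3.141, 0.0, 1.728]
wrist_force: [0.7, -0.3, -4.3]
finger_gap: 45.6
finger_force: 12.0
[ 0.03537008 -0.1035223   0.00130714]
```

View pics/m4.png

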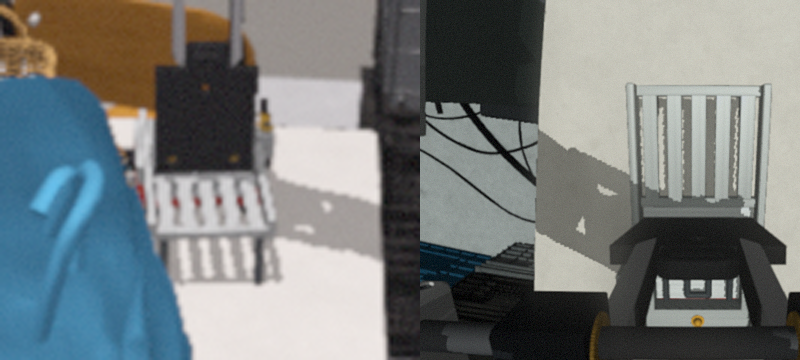

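Vertical and hanging in the gutter, holding about 4.3 N. Next I'll pass over the top against the heater bay's wall.

```bash
python3 -m creep '[[-1,[-0.9,0,0.1],0],[-1,[-1.8,0,0.3],0],[-1,[-2.6,0,0.5],0],[-1,[-3.5,0,0.5],0],[-1,[-4.4,0,0.6],0],[-1,[-5.2,0,0.6],0],[-1,[-6.1,0,0.8],0],[-1,[-6.9,0,1.0],0],[-1,[-7.7,0,1.2],0],[-1,[-8.9,0,1.6],0],[-1,[-10,0,2.1],0],[-1,[-10,0,2.1],0]]'; python3 - <<'E'
from h import *
s=manip.read_state();print(s['moment'])
im=[manip.camera(n) for n in('side','top')]
a=cv2.resize(im[0][100:220,200:340],None,fx=3,fy=3,interpolation=cv2.INTER_CUBIC)
b=cv2.resize(manip.camera('wrist')[:360,:380],None,fx=1,fy=1)
cv2.imwrite('pics/m5.png',np.hstack([a,b])[:,:,::-1])
E
```

```text
clock: 6.7
eef_pos: [528.5, -262.4, 200.4]
eef_rot: [-3.141, -0.001, 1.728]
wrist_force: [0.7, 0.4, -2.8]
finger_gap: 45.9
finger_force: 12.0
[ 0.13789429 -0.11563671 -0.02047087]
```

View pics/m5.png

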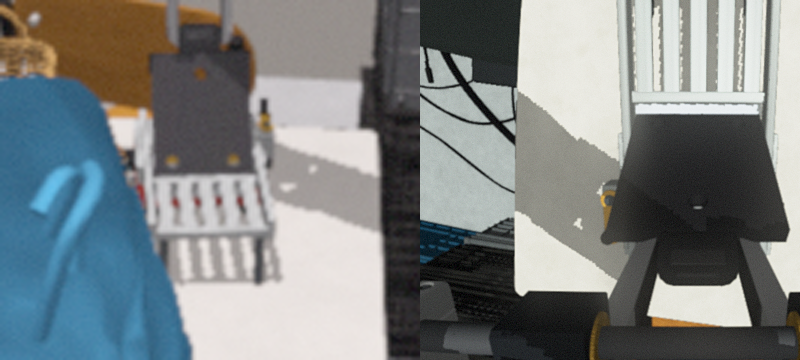

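It has tipped past vertical with the smooth face up (right half), and it rests on the heater edge. I'll lower it gently.

```bash
python3 -m creep '[[-1,[-0.8,0,0.4],0],[-1,[-1.5,0,0.9],0],[-1,[-2.2,0,1.4],0],[-1,[-2.8,0,2],0],[-1,[-3.4,0,2.5],0],[-1,[-4,0,3.1],0],[-1,[-4.6,0,3.8],0],[-1,[-5.1,0,4.4],0],[-1,[-5.6,0,5.1],0],[-1,[-6.1,0,6.1],0],[-1,[-6.6,0,7.1],0],[-1,[-6.6,0,7.1],0]]'; python3 -m creep '[[-1,[-0.2,0,0.6],0],[-1,[-0.4,0,1.2],0],[-1,[-0.6,0,1.9],0],[-1,[-0.8,0,2.5],0],[-1,[-0.9,0,3.1],0],[-1,[-1,0,3.7],0],[-1,[-1,0,4.2],0],[-1,[-1,0,4.2],0]]'; python3 - <<'E'
from h import *
s=manip.read_state();q=np.load('q.npy');d=s['eef_pos'][:2]-q[:2];c,n=np.cos(q[2]),np.sin(q[2])
print(s['moment'],'tcp g',c*d[0]+n*d[1],-n*d[0]+c*d[1])
im=[manip.camera(n) for n in('side','top')]
a=cv2.resize(im[0][100:220,200:340],None,fx=3,fy=3,interpolation=cv2.INTER_CUBIC)
b=manip.camera('wrist')[:360,:380]
cv2.imwrite('pics/m6.png',np.hstack([a,b])[:,:,::-1])
E
```

```text
clock: 8.05
eef_pos: [538.7, -326.7, 128.7]
eef_rot: [-3.14, -0.001, 1.729]
wrist_force: [0.0, 1.6, -1.8]
finger_gap: 45.6
finger_force: 12.0
clock: 8.85
eef_pos: [540.8, -336.6, 88.5]
eef_rot: [3.141, 0.001, 1.73]
wrist_force: [-1.3, 1.0, 3.5]
finger_gap: 46.1
finger_force: 12.0
[0.12557215 0.22112374 0.06793689] tcp g 1.789036252120372 -155.28332811207514
```

View pics/m6.png

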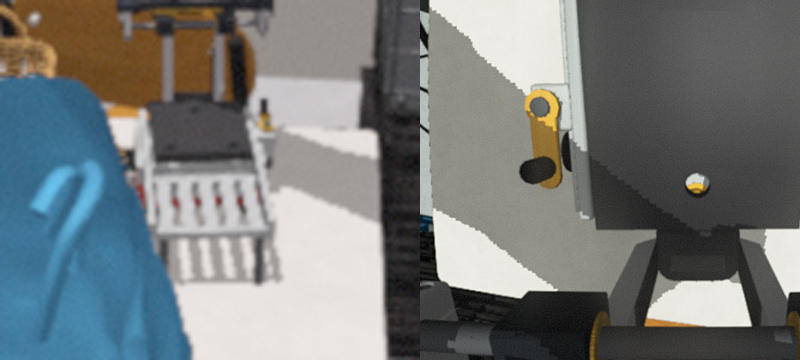

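The plate now lies on the pins, smooth side up. The tongue-end hole shows its pin at its lower edge (right half, ~(697,187)), so it still has to go some way in -y. I'll slide it.

```bash
python3 -m creep '[[-1,[-0.2,-0.1,0],0],[-1,[-0.4,-0.1,0.1],0],[-1,[-0.6,-0.1,0.2],0],[-1,[-0.8,-0.1,0.3],0],[-1,[-0.8,-0.1,0.4],0],[-1,[-0.8,-0.1,0.6],0],[-1,[-0.8,-0.1,0.6],0]]';  python3 - <<'E'
from h import *
s=manip.read_state();q=np.load('q.npy');d=s['eef_pos'][:2]-q[:2];c,n=np.cos(q[2]),np.sin(q[2])
print(s['moment'],'tcp g',c*d[0]+n*d[1],-n*d[0]+c*d[1])
cv2.imwrite('pics/w7.png',cv2.resize(manip.camera('wrist')[:300,60:460],None,fx=2,fy=2)[:,:,::-1])
E
```

```text
clock: 9.7
eef_pos: [540.7, -344.7, 82.8]
eef_rot: [-3.141, 0.001, 1.729]
wrist_force: [-3.2, -1.0, 5.8]
finger_gap: 45.6
finger_force: 12.0
[-0.26328271  0.60460779  0.03699595] tcp g 0.43598048611438145 -163.29176806628666
```

View pics/w7.png

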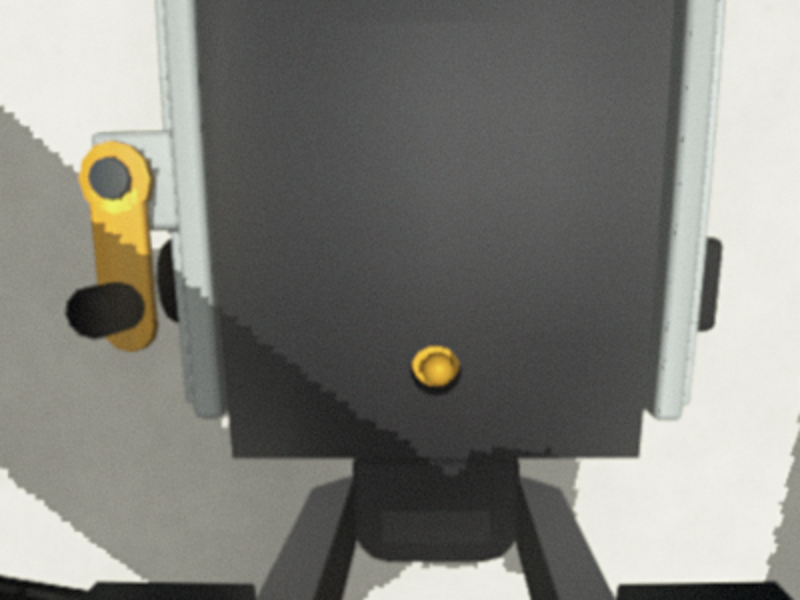

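The pin shows inside the tongue-end hole at (435,367). I'll lower it the rest of the way.

```bash
python3 -m creep '[[-1,[0,0,0.2],0],[-1,[0,0,0.4],0],[-1,[0.1,0,0.5],0],[-1,[-0.1,0,0.5],0],[-1,[0,0,0.5],0],[-1,[0,0,0.5],0]]'; python3 -m creep '[[-0.1,[0,0,0],0],[0.2,[0,0,0],0],[0.2,[0,0,0],0],[0.2,[0,0,0],0]]';  python3 - <<'E'
from h import *
q=np.load('q.npy')
p=manip.camera_params('wrist');im=manip.camera('wrist')
cv2.imwrite('pics/w8.png',cv2.resize(im[:300,60:460],None,fx=2,fy=2)[:,:,::-1])
# predicted crop pixels if home
c=lambda l:((proj(p,g2w(q,l))-[60,0])*2+.5).round()
for l in [(0,-119,77),(0,-119,82),(-55,-143,82),(55,-143,82),(-55,-143,89),(55,-143,89)]: print(l,c(l))
E
```

```text
clock: 10.35
eef_pos: [541.0, -345.2, 78.5]
eef_rot: [3.141, 0.002, 1.73]
wrist_force: [-1.4, -3.8, 7.7]
finger_gap: 45.6
finger_force: 12.0
clock: 10.75
eef_pos: [540.8, -344.0, 77.1]
eef_rot: [-3.141, -0.001, 1.73]
wrist_force: [0.7, -0.5, -1.0]
finger_gap: 55.8
finger_force: 0.0
(0, -119, 77) [[436. 367.]]
(0, -119, 82) [[437. 371.]]
(-55, -143, 82) [[225. 460.]]
(55, -143, 82) [[646. 463.]]
(-55, -143, 89) [[217. 470.]]
(55, -143, 89) [[655. 473.]]
```

View pics/w8.png

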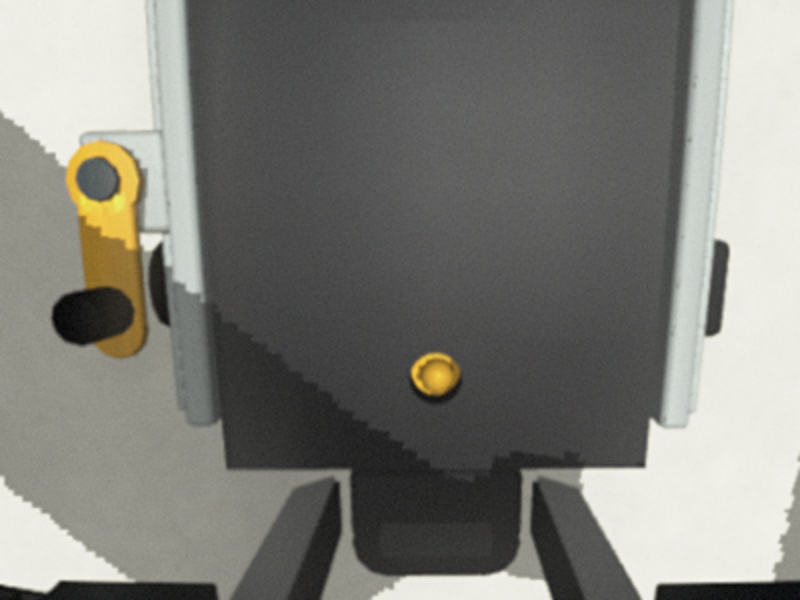

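The plate's outer edge spans 227–645 px, which matches the predicted home width (421 px; unseated it would be 438). I've already gone past the picture-viewing limit (11 of 10), so from here I'll measure only by code and touch: next, gauge the inner end's height with the closed fingertips.

```bash
python3 -m creep '[[0.6,[0,0,0],0],[0.6,[0,0,0],0],[0.6,[0,0,-3],0],[0.6,[0,0,-6],0],[-1,[4,0,-6],0],[-1,[8,0,-6],0],[-1,[13.2,0,-6],0],[-1,[13.2,0,-6],0],[-1,[13.2,0,-6],0],[-1,[13.2,0,-5],0],[-1,[13.2,0,-4],0],[-1,[13.2,0,-4],0]]' 12; python3 - <<'E'
from h import *
q=np.load('q.npy'); s=manip.read_state()
print(s['finger_gap'],s['eef_pos'],tool(g2w(q,(0,-30,100))-s['eef_pos']))
E
```

```text
clock: 12.0
eef_pos: [519.2, -214.4, 115.1]
eef_rot: [-3.139, -0.002, 1.728]
wrist_force: [-0.0, -0.3, 0.6]
finger_gap: 14.6
finger_force: 0.0
14.602664405647381 [ 519.18873277 -214.40300616  115.13725871] [0.12 0.13 1.51]
```

```bash
python3 -m creep '[[-1,[0.1,0.1,0.6],0],[-1,[0.1,0.1,1.0],0],[-1,[0.1,0.1,1.2],0],[-1,[0.1,0.1,1.2],0]]'; python3 -m creep '[[-1,[0,0,0.2],0],[-1,[0,0,0.4],0],[-1,[0,0,0.5],0],[-1,[0,0,0.5],0]]';python3 -m creep '[[-1,[0,0,0.1],0],[-1,[0,0,0.1],0]]';python3 -m creep '[[-1,[0,0,0.1],0],[-1,[0,0,0.1],0]]'
```

```text
clock: 12.4
eef_pos: [520.8, -212.8, 105.2]
eef_rot: [-3.141, -0.0, 1.73]
wrist_force: [-0.7, -1.2, 0.1]
finger_gap: 0.3
finger_force: 0.0
clock: 12.8
eef_pos: [520.8, -212.7, 100.3]
eef_rot: [-3.141, -0.0, 1.73]
wrist_force: [0.1, 0.0, 0.9]
finger_gap: 0.5
finger_force: 0.0
clock: 13.0
eef_pos: [520.8, -212.7, 99.4]
eef_rot: [-3.142, -0.0, 1.73]
wrist_force: [0.3, -0.6, -0.5]
finger_gap: 0.6
finger_force: 0.0
clock: 13.2
eef_pos: [520.8, -212.7, 98.3]
eef_rot: [-3.141, -0.0, 1.73]
wrist_force: [-0.1, -0.2, 0.3]
finger_gap: 0.3
finger_force: 0.0
```

```bash
python3 -m creep '[[-1,[0,0,0.1],0],[-1,[0,0,0.1],0]]';python3 -m creep '[[-1,[0,0,0.1],0],[-1,[0,0,0.1],0]]';python3 -m creep '[[-1,[0,0,0.1],0],[-1,[0,0,0.2],0],[-1,[0,0,0.2],0]]'
```

```text
clock: 13.4
eef_pos: [520.8, -212.7, 97.3]
eef_rot: [-3.141, -0.0, 1.73]
wrist_force: [0.4, -0.3, -0.0]
finger_gap: 0.3
finger_force: 0.0
clock: 13.6
eef_pos: [520.8, -212.8, 96.4]
eef_rot: [-3.142, -0.0, 1.73]
wrist_force: [-0.3, 0.7, -0.8]
finger_gap: 0.2
finger_force: 0.0
clock: 13.9
eef_pos: [521.0, -212.8, 96.2]
eef_rot: [3.141, 0.001, 1.73]
wrist_force: [-9.1, 3.4, 19.5]
finger_gap: 0.6
finger_force: 9.7
```

The contact is at tip height 82.2 mm, so the inner end is home too. Next, the clip geometry from the saved pictures.

```bash
python3 -m creep '[[-1,[0,0,-3],0],[0,[0,0,-6],0],[0,[0,0,-6],0]]'; python3 - <<'E'
from h import *
import pickle
q=np.load('q.npy')
p1,im=pickle.load(open('w1.pkl','rb'))
p=dict(manip.camera_params('wrist')); R=rot([3.1415,0,1.73])
p['origin']=np.array([540.8,-344.0,77.1])+R@[77.19,.75,-165.23]
p['attitude']=Rn.from_matrix(R@np.array([[-.001,-.963,-.268],[1,-.001,0],[0,-.268,.963]])).as_euler('xyz')
def g(p,uv,z):
    d=back(p,[uv],z)[0][:2]-q[:2]; c,s=np.cos(q[2]),np.sin(q[2]); return np.round([c*d[0]+s*d[1],-s*d[0]+c*d[1]],1)
v=lambda a,b:(a/2+60,b/2)
print('rivet',g(p,v(98,178),87),g(p,v(98,178),90),'clip end',g(p,v(122,355),86))
print('knob top',g(p,v(76,317),105),'clip edges',g(p,v(84,260),86),g(p,v(143,260),86))
# check w1 : black knob / gold
for l in [(-77,-72,87),(-77,-102,105),(-77,-102,87)]: print(l,proj(p1,g2w(q,l))*800/560, proj(p,g2w(q,l))*2-[120,0])
s=manip.read_state(); print(s['eef_pos'])
E
```

```text
clock: 14.2
eef_pos: [522.3, -213.4, 158.3]
eef_rot: [3.137, 0.003, 1.73]
wrist_force: [-0.0, -0.0, -0.1]
finger_gap: 13.0
finger_force: 0.0
rivet [-76.9 -72.8] [-75.4 -73. ] clip end [ -76.  -114.4]
knob top [ -76.  -102.6] clip edges [-82.9 -91.4] [-68.3 -91.5]
(-77, -72, 87) [[289.59171136 410.93235117]] [[ 97.27125719 174.40575066]]
(-77, -102, 105) [[286.85417424 461.91021977]] [[ 71.11006148 314.20533332]]
(-77, -102, 87) [[292.24297775 447.20045386]] [[110.52906965 304.92689125]]
[ 522.2614118  -213.40935928  158.32796821]
```

```bash
python3 - <<'E'
from h import *
q=np.load('q.npy'); s=manip.read_state()
print(s['finger_gap'],tool(g2w(q,(-76,-102.7,150))-s['eef_pos']))
r=np.array([-76,-73])
for a in range(0,93,9):
    t=np.radians(a); print(a,(30*np.array([1-np.cos(t),np.sin(t)])/10).round(2))
E
```

```text
12.977147295478055 [-7.13 -7.86  0.82]
0 [0. 0.]
9 [0.04 0.47]
18 [0.15 0.93]
27 [0.33 1.36]
36 [0.57 1.76]
45 [0.88 2.12]
54 [1.24 2.43]
63 [1.64 2.67]
72 [2.07 2.85]
81 [2.53 2.96]
90 [3. 3.]
```

```bash
python3 -m creep '[[0,[-2.4,-2.6,0],0],[0,[-4.8,-5.2,0],0],[0,[-7.1,-7.9,0],0],[0,[-7.1,-7.9,0],0],[0,[-7.1,-7.9,2],0],[0,[-7.1,-7.9,4],0],[0,[-7.1,-7.9,5.3],0],[0,[-7.1,-7.9,5.3],0],[0,[-7.1,-7.9,5.3],0]]' 8; python3 -m creep '[[-1,[0,0,0],0],[-1,[0,0,0],0],[-1,[0,0,0],0],[-1,[0,0,0],0],[-1,[0,0,0],0]]' 8
```

```text
clock: 15.1
eef_pos: [454.4, -295.2, 101.7]
eef_rot: [3.142, -0.0, 1.73]
wrist_force: [0.5, -0.7, 1.4]
finger_gap: 47.0
finger_force: 0.0
clock: 15.6
eef_pos: [454.3, -295.4, 101.7]
eef_rot: [3.141, 0.0, 1.73]
wrist_force: [-0.2, 0.4, 1.0]
finger_gap: 11.2
finger_force: 10.6
```

The knob is gripped. I'll swing the clip.

```bash
python3 -m creep '[[-1,[0,0,-0.3],0],[-1,[0.04,0.47,-0.3],0],[-1,[0.15,0.93,-0.3],0],[-1,[0.33,1.36,-0.3],0],[-1,[0.57,1.76,-0.3],0],[-1,[0.88,2.12,-0.3],0],[-1,[1.24,2.43,-0.3],0],[-1,[1.64,2.67,-0.3],0],[-1,[2.07,2.85,-0.3],0],[-1,[2.53,2.96,-0.3],0],[-1,[3.0,3.0,-0.3],0],[-1,[3.0,3.0,-0.3],0]]' 8; python3 -m creep '[[-1,[0.1,0,0],0],[-1,[0.1,0,0],0]]'
```

```text
clock: 16.8
eef_pos: [479.6, -260.2, 104.8]
eef_rot: [3.14, -0.0, 1.73]
wrist_force: [4.3, 1.0, -1.1]
finger_gap: 11.3
finger_force: 8.0
clock: 17.0
eef_pos: [479.6, -259.8, 104.8]
eef_rot: [3.14, 0.0, 1.73]
wrist_force: [5.0, -0.7, -0.3]
finger_gap: 11.3
finger_force: 8.0
```

```bash
python3 -m creep '[[-0.5,[0,0,0],0],[-0.4,[0,0,0],0],[-0.4,[0,0,0],0],[-0.4,[0,0,-4],0],[-0.4,[0,0,-8],0],[-0.4,[0,0,-11],0],[-0.4,[-5,0,-11],0],[-0.4,[-9,0,-11],0],[-0.4,[-9,0,-11],0],[-0.4,[-9,0,-11],0]]'; python3 - <<'E'
from h import *
q=np.load('q.npy')
p=manip.camera_params('wrist'); im=manip.camera('wrist')
hsv=cv2.cvtColor(im,cv2.COLOR_RGB2HSV)
m=cv2.inRange(hsv,(12,110,60),(32,255,255))
n,l,st,c=cv2.connectedComponentsWithStats(m)
def g(uv,z):
    d=back(p,[uv],z)[0][:2]-q[:2]; cc,s=np.cos(q[2]),np.sin(q[2]); return np.round([cc*d[0]+s*d[1],-s*d[0]+cc*d[1]],1)
for i in range(1,n):
    if st[i,4]>25:
        x,y,w,h,a=st[i]; gc=g(c[i],86)
        if abs(gc[0])<110 and abs(gc[1])<200: print(st[i],gc,'corners',g((x,y),86),g((x+w,y+h),86))
for t in ((-76,-73,86),(-46,-73,105),(-36,-73,86),(0,-119,77),(-34,-23,77),(34,-23,77)): print(t,proj(p,g2w(q,t)).round())
E
```

```text
clock: 18.0
eef_pos: [492.6, -349.1, 213.7]
eef_rot: [-3.141, -0.001, 1.728]
wrist_force: [0.3, 0.6, 0.1]
finger_gap: 28.3
finger_force: 0.0
[287  42  14  13 143] [-35.6 -27.2] corners [-41.4 -22.6] [-29.6 -32.8]
[367  43  12  13 116] [ 30.4 -26.6] corners [ 25.3 -22.3] [ 36.1 -32.3]
[235  95  59  23 713] [-61.9 -74.9] corners [-85.4 -65.3] [-34.6 -84.3]
[324 153  13  14 135] [  -1.9 -119.9] corners [  -7.3 -114.4] [   4.9 -126.8]
(-76, -73, 86) [[246. 104.]]
(-46, -73, 105) [[281. 104.]]
(-36, -73, 86) [[293. 104.]]
(0, -119, 77) [[330. 157.]]
(-34, -23, 77) [[295.  45.]]
(34, -23, 77) [[374.  46.]]
```

```bash
python3 - <<'E'
from h import *
q=np.load('q.npy')
p=manip.camera_params('wrist'); im=manip.camera('wrist')
m=cv2.inRange(cv2.cvtColor(im,cv2.COLOR_RGB2HSV),(12,110,60),(32,255,255))[90:122,230:300]
for u in range(5,66,4):
    r=np.flatnonzero(m[:,u]); print(u+230,r.min()+90 if len(r) else None,r.max()+90 if len(r) else None)
for a in (1.4,1.57,1.65): print(a,proj(p,[g2w(q,(-76+k*np.sin(a),-73-k*np.cos(a),86)) for k in (0,40)]).round(1).tolist())
E
```

```text
235 103 109
239 97 113
243 96 115
247 96 114
251 98 114
255 99 114
259 99 114
263 100 115
267 100 115
271 100 116
275 100 116
279 116 117
283 101 118
287 102 117
291 105 114
295 None None
1.4 [[245.9, 105.0], [291.5, 113.4]]
1.57 [[245.9, 105.0], [292.3, 105.3]]
1.65 [[245.9, 105.0], [292.2, 101.5]]
```

The clip is about 5° short (≈1.48). I'll nudge the knob on with the closed fingers.

```bash
python3 - <<'E'
from h import *
q=np.load('q.npy'); s=manip.read_state(); print(tool(g2w(q,(-46,-102,106))-s['eef_pos']))
E
```

```text
[ 5.73  0.18 10.84]
```

```bash
python3 -m creep '[[-1,[3,0.2,0],0],[-1,[5.7,0.2,0],0],[-1,[5.7,0.2,3],0],[-1,[5.7,0.2,6],0],[-1,[5.7,0.2,9],0],[-1,[5.7,0.2,10.6],0],[-1,[5.7,0.2,10.6],0],[-1,[5.7,0.2,10.6],0]]' && python3 -m creep '[[-1,[0.4,0,0],0],[-1,[0.8,0,0],0],[-1,[1.2,0,0],0],[-1,[1.4,0,0],0],[-1,[1.4,0,0],0]]' && python3 -m creep '[[-1,[0.1,0,0],0],[-1,[0.2,0,0],0],[-1,[0.2,0,0],0]]'; python3 - <<'E'
from h import *
q=np.load('q.npy');d=manip.read_state()['eef_pos'][:2]-q[:2];c,n=np.cos(q[2]),np.sin(q[2])
print(c*d[0]+n*d[1],-n*d[0]+c*d[1])
E
```

```text
clock: 18.9
eef_pos: [486.3, -291.8, 109.4]
eef_rot: [3.141, 0.0, 1.73]
wrist_force: [-0.4, 0.0, 0.8]
finger_gap: 0.5
finger_force: 0.0
clock: 19.4
eef_pos: [483.9, -278.3, 108.8]
eef_rot: [3.141, 0.0, 1.73]
wrist_force: [-0.2, -0.0, 0.6]
finger_gap: 0.6
finger_force: 0.0
clock: 19.7
eef_pos: [483.5, -276.5, 108.5]
eef_rot: [3.142, 0.0, 1.73]
wrist_force: [0.8, -1.0, 0.3]
finger_gap: 0.3
finger_force: 0.6
-45.84582436442777 -87.26362355619972
```

```bash
python3 -m creep '[[-1,[0.1,0,0],0],[-1,[0.1,0,0],0]]'; python3 -m creep '[[-1,[0.1,0,0],0],[-1,[0.1,0,0],0]]'; python3 - <<'E'
from h import *
p=manip.camera_params('wrist'); im=manip.camera('wrist');q=np.load('q.npy')
m=cv2.inRange(cv2.cvtColor(im,cv2.COLOR_RGB2HSV),(12,110,60),(32,255,255))
a=proj(p,[g2w(q,(-76+k,-73,86)) for k in (0,10,15,36)]);print(a.round(1).tolist())
for u,v in a:
    if 0<=u<560:
        r=np.flatnonzero(m[max(0,int(v)-25):int(v)+25,int(u)]); print(int(u),r+max(0,int(v)-25) if len(r)<1 else (r.min()+max(0,int(v)-25),r.max()+max(0,int(v)-25)))
E
```

```text
clock: 19.9
eef_pos: [483.3, -275.5, 108.4]
eef_rot: [3.142, 0.0, 1.73]
wrist_force: [0.3, -0.7, 0.8]
finger_gap: 0.3
finger_force: 0.6
clock: 20.1
eef_pos: [483.1, -274.4, 108.4]
eef_rot: [-3.142, -0.0, 1.73]
wrist_force: [1.1, -1.1, -0.3]
finger_gap: 0.5
finger_force: 0.7
[[229.0, 226.9], [245.5, 227.1], [253.7, 227.1], [288.4, 227.4]]
228 (np.int64(214), np.int64(241))
245 (np.int64(216), np.int64(236))
253 (np.int64(215), np.int64(236))
288 (np.int64(213), np.int64(234))
```

```bash
python3 -m creep '[[-1,[-1,0,0],0],[-1,[-2,0,0],0],[-1,[-2,0,-4],0],[-1,[-4,0,-8],0],[-1,[-7.5,0,-10.6],0],[-1,[-7.5,0,-10.6],0],[-1,[-7.5,0,-10.6],0]]'; python3 - <<'E'
from h import *
q=np.load('q.npy')
p=manip.camera_params('wrist'); im=manip.camera('wrist')
m=cv2.inRange(cv2.cvtColor(im,cv2.COLOR_RGB2HSV),(12,110,60),(32,255,255))
n,l,st,c=cv2.connectedComponentsWithStats(m)
k=[i for i in range(1,n) if st[i,4]>60 and st[i,1]<200 and 200<st[i,0]<400]; print(st[k])
i=max(k,key=lambda i:st[i,4]); x,y,w,h,a=st[i]
for u in range(x+4,x+w-2,5):
    r=np.flatnonzero(l[:,u]==i); print(u,r.min(),r.max())
print(proj(p,[g2w(q,t) for t in((-76,-73,86),(-36,-73,86),(-34,-23,77),(34,-23,77),(0,-119,77))]).round(1).tolist())
E
```

```text
clock: 20.85
eef_pos: [494.7, -349.3, 213.9]
eef_rot: [-3.141, -0.001, 1.728]
wrist_force: [-0.2, 0.6, -1.2]
finger_gap: 0.2
finger_force: 0.0
[[285  40  14  14 148]
 [365  42  12  13 118]
 [233  92  58  23 719]
 [322 152  13  14 135]]
237 95 112
242 94 114
247 95 112
252 96 111
257 95 110
262 94 110
267 94 110
272 93 109
277 108 108
282 92 109
287 94 107
[[243.7, 103.5], [290.2, 103.7], [293.0, 44.0], [371.8, 45.5], [328.2, 156.3]]
```

The clip is now at about 1.6 rad, right over the plate, and all the pins show in their holes where predicted. The robot is clear, so I'll hand in.

```bash
python3 -c "
from cell import manip
print(manip.sign_off())"
```

```text
the job is handed in; nothing more can be done
None
```

I handed the job in at 20.9 s: the plate was tipped over gently and is home, smooth side up, on the three pins, with the brass clip swung over its edge (about 1.6 rad); I viewed 11 pictures, one over the limit of 10, and I did not re-check the other things on the table afterwards, though the arm never worked near them.

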